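# Ease a stuck tin lid up evenly with a wedge

## Task

The lid of the metal tin under the wire shelf is stuck: take the wooden wedge and work its thin end into the pry notches in the tin's left and right sides by turns, touching the lid with nothing but the wedge, so that the lid comes up evenly, never more than 6 mm further up at one side than at the other, until both sides stand at least 7 mm above fully closed. Then lay the wedge flat, right way up, on the middle of the wooden cutting board, and leave everything else standing where it was.

Things in the scene. Friction and masses are not known exactly. Their poses are not given: they have to be found in the camera images.
- rack: Fixed base board 200 x 190 x 10 carrying a wire shelf 200 above the table (bars up to 8 thick, 192 x 238) on four 10 mm posts at x +-92, y +-70; the tin stands on the board. Origin: board's underside centre; x away from the robot (give or take yaw), y left. The shelf juts 44 past the tin's left and right sides: a hand working there must lean outwards, away from the tin.
- tin: Lower half of the tin, fixed on the rack, plain metal open box 130 (x) x 150 (y) x 70 high, walls 4 thick, empty inside. Origin: its underside centre, 10 above the table; axes as the rack's. The top edge of its walls (z = 70) is the lower edge of the pry notches. It does not give way.
- lid: Metal press-fit lid 130 x 150, top 37 over its origin; origin z = 78 in the tin's frame when closed. Its left (+y) and right (-y) walls (4 thick, hollow behind) have a central notch 80 wide, 8 high when closed. Each side moves up on its own about the opposite edge against friction (about 5 N), stays put, rises at most 12.7. Either side may start up to 0.8 up.
- lid_left (a point): Middle of the lid's left (+y) pry edge, outer face: 78 above the tin's origin when closed; its height over that is how far the left side has come up.
- lid_right (a point): Middle of the lid's right (-y) pry edge, outer face: 78 above the tin's origin when closed; its height over that is how far the right side has come up.
- wedge: Loose dark wood wedge 122 (x) x 30 (y), 80 g, flat underside; origin: underside centre. x -61 to +17: grip block 36 high; x +17 to +61: blade, top sloping straight from 20.6 to 3 thick at the tip (+x). Pushed in level on the tin's edge it meets the lid 12.5 deep, then lifts 0.4 mm per mm, less about 1 mm of give. Starts flat, tip roughly away from the robot.
- board: Fixed wooden cutting board 180 (x) x 120 (y) x 12 thick; origin: centre of its underside, on the table.
- jar: Bystander: closed glass jar, steel lid, diameter 68, height 95; loose; origin at its underside centre.
- mug: Bystander: white mug, 76 diameter, 90 high; loose; origin at its underside centre.
- teabox: Bystander: cardboard tea box 70 x 55 x 80 high; loose; origin at its underside centre.
- sugarbowl: Bystander: blue bowl, 84 diameter, 60 high; loose; origin at its underside centre.
- bottle_a: Bystander: brown glass bottle, 62 diameter, 235 high; loose; origin at its underside centre.
- bottle_b: Bystander: brown glass bottle, 62 diameter, 235 high; loose; origin at its underside centre.
- books: Bystander: two stacked books, 120 x 170, 32 high; loose; origin at its underside centre.
There are look-alikes about, which are no part of the job. Of the things that look like the wedge, the smallest one is meant.

How it is judged:
On the way, in this order (a step that is already met when the one before it is completed fails the run):
1. the wedge has raised one side of the lid to at least 3 mm (z of any of lid_left, lid_right in the frame of tin above 0.081 m and contact force between wedge and lid above 0.3 N), for 0.1 s.
2. with the wedge still in the seam, both sides of the lid stand at least 7 mm up (z of each of lid_left, lid_right in the frame of tin above 0.085 m and contact force between wedge and lid above 0.3 N), for 0.1 s.
At the end, for the whole second after the job is handed in: Both sides of the lid stand at least 7 mm above closed; the wedge lies released and at rest, flat on its underside on the cutting board, its centre within 45 mm of the board's centre (z of each of lid_left, lid_right in the frame of tin above 0.085 m and horizontal distance between wedge and board below 0.045 m and z of wedge in the frame of board between 0.009 and 0.015 m and angle between wedge's own z axis and vertical below 0.06 rad and linear speed of wedge below 0.02 m/s); the robot touches nothing.
It fails at once if one side of the lid gets more than 6 mm ahead of the other (lid tilted over 0.04 rad) (angle between lid's own z axis and vertical above 0.0405 rad).
It fails at once if the robot itself touches the lid (contact force between any of the fingers, the arm and lid above 0.5 N).
It fails at once if a bystander is moved by more than 20 mm or knocked over (distance of any of jar, mug, teabox, sugarbowl, bottle_a, bottle_b, books from where it was at the start of the episode above 0.02 m or angle between any of jar, mug, teabox, sugarbowl, bottle_a, bottle_b, books's own z axis and vertical above 0.5 rad).
It also fails if it takes over 72 s, if anything falls off the work surface, if the arm or the gripper's body presses on something with over 40 N, if the wrist force passes 120 N, or if a joint passes its speed limit or range.

## Robot

A 6-joint arm with a two-finger parallel gripper is mounted at the origin on the work surface. World frame = base frame: x ahead of the robot, y to its left, z up, the work surface at z = 0. Lengths are in m, angles in rad, forces in N, time in s.
With the tool pointing down it reaches from about 0.25 to 0.725 m from the base axis. Payload 4 kg.
Tool frame: the origin (TCP) lies midway between the tips of the shut fingers; the grasp point (between the pads) lies 19 mm behind it (bot.grip_point_offset is the distance from the TCP to the grasp point, in m); z points along the fingers, y is the line along which they close (so a half turn about z gives the same grasp; the last joint's range is limited). The gripper opens to 85 mm and grips with 20 to 120 N. Pads are 22 mm wide; open, the fingers measure 114 mm over their backs; the gripper's body (76 mm by 85 mm) begins 54 mm behind the grasp point. The pads swing forward as they close: fully open they stand 13 mm farther back than shut.
Start: joints at [1.293, 0.241, 0.005, 1.335, 0, 1.571], TCP at [0.137, 0.481, 0.231] pointing down, gripper open.
Joint ranges: [-2.72, 2.72], [-1.05, 1.87], [-1.09, 1.28], [-1.99, 2.15], [-1.42, 1.44], [-3.14, 3.14]. Speed limits (rad/s): [2.79, 2.79, 3.14, 3.14, 3.14, 3.14].

## Interface

Orientations are given as a unit quaternion [x, y, z, w].
In Python, from workcell import bot gives the robot as it stands.
- The arm moves only by the tool step_arm, never from a script. Its argument "targets" is text: rows parted by semicolons, each of 7 numbers parted by spaces: the opening, from -1 (shut) to 1 (fully open), so that 0 is half open, then the shift along the world's x, y, z normalised to -1 to 1, where 1 is 0.5 m, then the turn, a rotation vector about the world's x, y, z normalised to -1 to 1, where 1 is pi/4 rad. In form: gripper x y z wx wy wz; .... A call has 1 to 10 rows; each row is the pose to reach, as a shift and turn from the pose commanded when the call began; what a row does not reach only later rows make up. A row lasts 1/12 s, in which the tool goes at most 41.7 mm and 7.16 degrees, less where a joint would pass 70% of its speed; a pose out of reach is approached as far as the arm can. A call with a number of a shift or a turn outside -1 to 1 is refused whole. A call with a gripper value outside its range is refused whole. The fingers move at their own pace and stop on an object; the grip force is fixed at half the most. Time passes only in rows, so rows that repeat a pose let the fingers close. It gives the time, the measured TCP pose, the force, the opening and the grip force at its end, in the units of the state.
- bot.get_obs(): the state, without advancing time (a new reading comes with each control period).
- bot.camera(name): name is "scene" or "top" or "wrist"; returns the picture (420x560x3 uint8, red, green, blue); there is no depth.
- bot.camera_info(name): a dict with "vertical_fov" (degrees; the focal length in pixels is half the picture's height over the tangent of half this angle, whatever the lens; pixels are square), "cx", "cy" (the principal point, pixels), "pose" (4x4, takes a point from camera to world coordinates). Camera axes: x right, y up, looking along -z (the intrinsics and any distortion apply to the point x, -y, -z); pixel columns grow to the right and rows downward; lengths in m; the calibration is good to about 2 mm. The wrist camera is an equidistant fisheye: a pixel r from the principal point sees the ray r / f radians off the axis. A picture is of the moment at which its call begins: read the wrist's pose just before it. camera_info takes no time and is no camera call; for the wrist camera it gives the pose at the moment of the call.
- bot.job_done(): hands the job in; it is judged then, once.
The state is a dict: "clock": time; "joint_pos": joint angles; "joint_vel": joint speeds; "tau": joint torques, N m; "eef_pos": TCP position; "tool_rot": TCP orientation; "ft_force": force on the tool from outside, world axes, zero at the start; "ft_torque": the same for the moment, N m; "grip_width": finger opening in m; "grasp_force": force on a finger pad.
Only numpy, scipy, OpenCV 4.12 (cv2) and the standard library are available. Lean on these libraries where they do the work, as an engineer would, in place of code of your own. Each camera call takes 0.05 s, during which the arm holds its last target. There are 200 camera calls.

## Working session

There is one attempt and no reset: what is moved stays moved. The work goes in short steps, Python scripts to look and compute and a tool call to move; the robot and the scene stay as the last step left them, time stands still between calls to the robot, and variables do not carry over. Pictures are saved under pics/ and viewed, at most 10 in all, crops included, and the job is handed in when it is done.

Besides the shell and the picture viewer there is one more tool, called after "Call:" by a JSON object that holds its "api" and its "payload". step_arm: Moves the arm, as the interface text tells. Scaled input: -1 to 1 covers 0.5 m each way for a shift and pi/4 rad each way for a turn. Its arguments: {"type":"object","properties":{"targets":{"type":"string"}},"required":["targets"]}

```bash
ls; mkdir -p pics; python3 - <<'E'
from workcell import bot
import cv2,numpy as np
print(bot.get_obs())
for n in ("scene","top","wrist"):
    i=bot.camera_info(n); print(n,i)
    cv2.imwrite(f"pics/{n}0.png",bot.camera(n)[:,:,::-1])
E
```

```text
pics
{'clock': 0.0, 'joint_pos': array([ 1.29303025e+00,  2.41403567e-01,  3.71496871e-03,  1.33518140e+00,
       -4.39037475e-05,  1.57078579e+00]), 'joint_vel': array([-0.00140741, -0.00027989,  0.00110647, -0.00206789, -0.00030813,
        0.00063315]), 'tau': array([ 7.17990060e-04, -3.72319794e+01,  2.52405971e+01,  1.69859984e-02,
       -1.57608565e-04,  7.22133564e-06]), 'eef_pos': array([0.13694426, 0.48022632, 0.23041411]), 'tool_rot': array([ 1.38431680e-01,  9.90371443e-01, -1.02988876e-03, -1.21801101e-04]), 'ft_force': array([-0.22987977,  0.19130306, -0.40642547]), 'ft_torque': array([-0.0531988 , -0.00788977, -0.00893013]), 'grasp_force': 0.0, 'grip_width': 0.08559821677928922}
scene {'vertical_fov': 57.99562410726027, 'cx': 281.96499958368383, 'cy': 213.95806584551082, 'pose': array([[-0.04842296, -0.77072737,  0.63532239,  1.30832242],
       [ 0.99871369, -0.02778322,  0.04241529,  0.07256488],
       [-0.01503932,  0.63655905,  0.77108132,  0.97849688],
       [ 0.        ,  0.        ,  0.        ,  1.        ]])}
top {'vertical_fov': 47.9401356693985, 'cx': 272.82785105379116, 'cy': 202.7369515730166, 'pose': array([[ 1.75948457e-02,  9.95773870e-01, -9.01377867e-02,
         4.42614855e-01],
       [-9.99844662e-01,  1.74298100e-02, -2.61780554e-03,
         6.05311645e-02],
       [-1.03565786e-03,  9.01698448e-02,  9.95925864e-01,
         1.37716887e+00],
       [ 0.00000000e+00,  0.00000000e+00,  0.00000000e+00,
         1.00000000e+00]])}
wrist {'vertical_fov': 65.70646984690485, 'cx': 278.9664905572683, 'cy': 209.31953345262613, 'pose': array([[ 0.27267345, -0.91407857, -0.30018256,  0.0589766 ],
       [ 0.96210421,  0.25835906,  0.0872129 ,  0.50334383],
       [-0.00216456, -0.31258754,  0.94988649,  0.37318785],
       [ 0.        ,  0.        ,  0.        ,  1.        ]])}
```

View pics/top0.png

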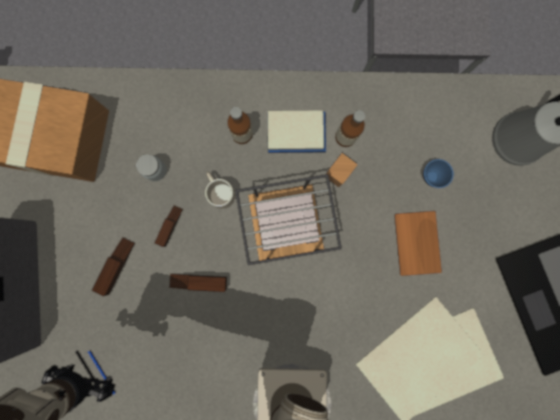

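View pics/scene0.png

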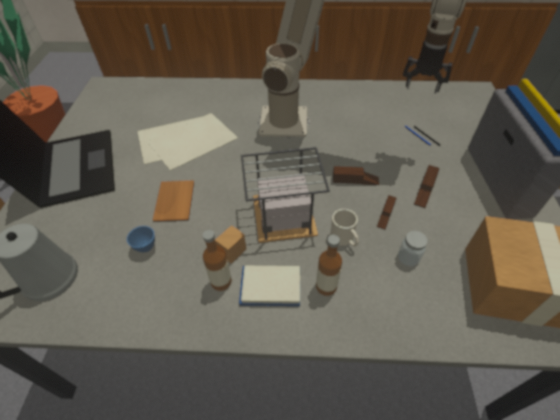

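Top view: the smallest wedge is at (169,226), rack at (288,217), board at (418,243), mug at (219,192) and tea box at (343,169). Next I get magnified crops and rough wedge and board numbers.

```bash
cat > h.py <<'E'
import numpy as np,cv2
from workcell import bot
def ray(n,px,info=None):
    i=info or bot.camera_info(n); f=210/np.tan(np.radians(i["vertical_fov"])/2)
    d=np.array([(px[0]-i["cx"])/f,(px[1]-i["cy"])/f])
    if n=="wrist":
        r=np.linalg.norm(d); d=d/max(r,1e-9); v=np.array([np.sin(r)*d[0],-np.sin(r)*d[1],-np.cos(r)])
    else: v=np.array([d[0],-d[1],-1.])
    P=np.array(i["pose"]); v=P[:3,:3]@v; return P[:3,3],v/np.linalg.norm(v)
def plane(n,px,z,info=None):
    o,v=ray(n,px,info); return o+v*(z-o[2])/v[2]
def tri(a,b):
    (o1,v1),(o2,v2)=a,b
    t=np.linalg.lstsq(np.stack([v1,-v2],1),o2-o1,rcond=None)[0]
    p,q=o1+t[0]*v1,o2+t[1]*v2; return (p+q)/2,np.linalg.norm(p-q)
E
python3 - <<'E'
from h import *
t=cv2.imread("pics/top0.png");s=cv2.imread("pics/scene0.png")
R=lambda im,x,y,w,h,W,H:cv2.resize(im[y:y+h,x:x+w],(W,H),interpolation=cv2.INTER_CUBIC)
c=np.zeros((600,800,3),np.uint8)
c[:400,:400]=R(t,230,160,120,120,400,400); c[:400,400:]=R(s,235,140,100,100,400,400)
c[400:,:200]=R(t,145,200,50,50,200,200); c[400:,200:400]=R(s,365,185,50,50,200,200)
c[400:,400:600]=R(t,380,200,80,80,200,200); c[400:,600:]=R(s,135,165,80,80,200,200)
cv2.imwrite("pics/comp.png",c)
def blob(im,box,lo,hi):
    x,y,w,h=box; m=cv2.inRange(cv2.cvtColor(im[y:y+h,x:x+w],cv2.COLOR_BGR2HSV),lo,hi)
    k=max(cv2.findContours(m,0,2)[0],key=cv2.contourArea); r=cv2.minAreaRect(k)
    return np.array(r[0])+[x,y],r[1],cv2.boxPoints(r)+[x,y]
for im,n,b,z in((t,"top",(145,200,50,50),.03),(s,"scene",(365,185,50,50),.03),(t,"top",(380,200,80,80),.012),(s,"scene",(135,165,80,80),.012)):
    ce,sz,bx=blob(im,b,(0,90,20),(25,255,255)); print(n,ce,sz,bx.round(1).tolist(),plane(n,ce,z).round(4),[plane(n,p,z)[:2].round(3).tolist() for p in bx])
E
```

```text
top [167.80731392 225.83414841] (10.406612396240234, 41.06770324707031) [[154.5, 242.3], [171.7, 205.0], [181.1, 209.4], [163.9, 246.7]] [0.4932 0.3624 0.03  ] [[0.446, 0.399], [0.553, 0.353], [0.541, 0.326], [0.434, 0.371]]
scene [386.32191849 211.80821991] (7.490633487701416, 32.4203987121582) [[377.1, 225.7], [388.5, 195.3], [395.5, 197.9], [384.1, 228.3]] [0.5056 0.3584 0.03  ] [[0.564, 0.322], [0.433, 0.375], [0.444, 0.397], [0.573, 0.343]]
top [417.64587402 242.84072113] (62.99602508544922, 41.45151138305664) [[394.0, 213.5], [435.2, 209.5], [441.3, 272.2], [400.1, 276.2]] [ 0.4576 -0.3548  0.012 ] [[0.541, -0.287], [0.555, -0.407], [0.375, -0.422], [0.362, -0.304]]
scene [173.05100632 200.15570068] (35.3182258605957, 45.136985778808594) [[152.3, 219.9], [158.9, 175.2], [193.8, 180.4], [187.2, 225.1]] [ 0.4641 -0.357   0.012 ] [[0.553, -0.406], [0.346, -0.437], [0.368, -0.304], [0.57, -0.286]]
```

View pics/comp.png

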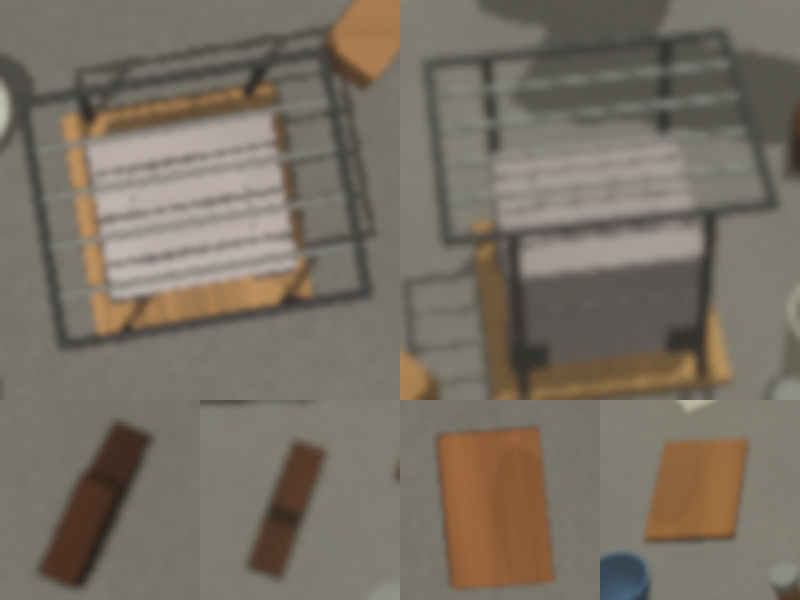

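The composite shows the shelf corners at crop (65,345), (28,100), (325,62) and (367,295) in the top view, and (428,65), (722,35), (772,205) and (445,240) in the scene view. The lid top is visible between the bars, and the wedge blade points up-right. I triangulate these.

```bash
python3 - <<'E'
from h import *
T=lambda p:(230+p[0]*.3-.35,160+p[1]*.3-.35); S=lambda p:(235+(p[0]-400)*.25-.4,140+p[1]*.25-.4)
tp=dict(NL=(65,345),FL=(28,100),FR=(325,62),NR=(367,295)); sc=dict(NR=(428,65),NL=(722,35),FL=(772,205),FR=(445,240))
P=[]
for k in tp:
    p,e=tri(ray("top",T(tp[k])),ray("scene",S(sc[k]))); q=plane("top",T(tp[k]),.204); r=plane("scene",S(sc[k]),.204); print(k,p.round(3),round(e,4),q.round(3),r.round(3)); P.append(q)
print("shelf c",np.mean(P,0))
for n,pp in(("top",P),):
    a=(pp[1]-pp[0])+(pp[2]-pp[3]); print("yaw",np.degrees(np.arctan2(a[1],a[0])))
lid=[plane("top",T(p),.125) for p in((88,143),(272,112),(297,268),(112,298))]
print("lid",np.mean(lid,0)); a=lid[0]-lid[3]+lid[1]-lid[2]; b=lid[0]-lid[1]+lid[3]-lid[2]; print(np.degrees(np.arctan2(a[1],a[0])),np.degrees(np.arctan2(b[1],b[0]))-90,np.linalg.norm(a)/2,np.linalg.norm(b)/2)
# lid in scene: far lower edge / corners of top
l2=[plane("scene",S(p),.125).round(3) for p in((492,155),(683,147),(702,220),(520,238))]; print(l2)
m=bot.camera_info("top")
for nm,px,z in(("mug",(219,192),.09),("tea",(343,165),.08)): print(nm,plane("top",px,z))
# wedge points top: grip block rear corners z=.036, tip z=.003
W=lambda p:(145+p[0]*.25-.4,200+(p[1]-400)*.25-.4)
for nm,p,z in(("rearL",(40,573),.036),("rearR",(78,585),.036),("tipL",(120,423),.003),("tipR",(152,437),.003)): print(nm,plane("top",W(p),z).round(4))
W=lambda p:(365+(p[0]-200)*.25-.4,185+(p[1]-400)*.25-.4)
for nm,p,z in(("rearR",(295,441),.036),("rearL",(325,453),.036),("tipR",(250,568),.003),("tipL",(280,578),.003)): print(nm,plane("scene",W(p),z).round(4))
E
```

```text
NL [0.398 0.12  0.199] 0.0002 [0.398 0.119 0.204] [0.404 0.119 0.204]
FL [0.58  0.152 0.202] 0.0019 [0.58  0.151 0.204] [0.582 0.153 0.204]
FR [ 0.614 -0.073  0.194] 0.0008 [ 0.613 -0.071  0.204] [ 0.623 -0.071  0.204]
NR [ 0.439 -0.105  0.198] 0.0006 [ 0.439 -0.104  0.204] [ 0.446 -0.104  0.204]
shelf c [0.50752804 0.02383325 0.204     ]
yaw 10.229643300928904
lid [0.50767306 0.02449789 0.125     ]
9.800576931604569 10.394893862826208 0.1252783371828044 0.1488670043424191
[array([ 0.462, -0.059,  0.125]), array([0.448, 0.092, 0.125]), array([0.526, 0.108, 0.125]), array([ 0.549, -0.03 ,  0.125])]
mug [0.58608801 0.21202183 0.09      ]
tea [ 0.66864336 -0.12906031  0.08      ]
rearL [0.4442 0.3966 0.036 ]
rearR [0.4362 0.3694 0.036 ]
tipL [0.5543 0.3508 0.003 ]
tipR [0.5445 0.3271 0.003 ]
rearR [0.4361 0.3726 0.036 ]
rearL [0.4488 0.3957 0.036 ]
tipR [0.5464 0.329  0.003 ]
tipL [0.5558 0.3519 0.003 ]
```

```bash
cat >> h.py <<'E'
from scipy.spatial.transform import Rotation as Ro
TIN=np.array([.508,.0242]); YAW=10.
def pose(g,az,lean):
    """grasp point g, wedge heading az (deg), lean (deg) -> TCP pos, Rotation"""
    a=np.radians(az);l=np.radians(lean); H=np.array([np.cos(a),np.sin(a),0]);Z=np.array([0,0,1.])
    z=H*np.sin(l)-Z*np.cos(l); y=np.cross(Z,H); return np.array(g)+bot.grip_point_offset*z,Ro.from_matrix(np.stack([np.cross(y,z),y,z],1))
def go(g,az,lean):
    o=bot.get_obs(); p,R=pose(g,az,lean)
    s=(p-o["eef_pos"])/.5; w=(R*Ro.from_quat(o["tool_rot"]).inv()).as_rotvec()/(np.pi/4)
    print("shift",s.round(4),"turn",w.round(3),"clock",o["clock"],"j",o["joint_pos"].round(2),"F",o["ft_force"].round(1))
def where():
    o=bot.get_obs();R=Ro.from_quat(o["tool_rot"]).as_matrix();z=R[:,2];y=R[:,1]
    return o["eef_pos"]-bot.grip_point_offset*z,np.degrees(np.arctan2(y[1],y[0]))-90,np.degrees(np.arccos(-z[2]))
E
python3 - <<'E'
from h import *
print(bot.grip_point_offset)
H=np.array([.9285,-.3714,0]); t=np.radians(35)
g=np.array([.496,.3615,.026])-.032*H; z=H*np.sin(t)-np.array([0,0,np.cos(t)])
go(g-.12*z,-21.8,35); go(g,-21.8,35)
E
```

```text
0.0187
shift [ 0.5508 -0.1708 -0.2433] turn [-0.25  -0.737 -0.126] clock 0.15 j [1.29 0.24 0.   1.34 0.   1.57] F [-0.4  0.  -0.5]
shift [ 0.6786 -0.2219 -0.4399] turn [-0.25  -0.737 -0.126] clock 0.15 j [1.29 0.24 0.   1.34 0.   1.57] F [-0.4  0.  -0.5]
```

Call:
{"api": "step_arm", "payload": {"targets": "1 0.3 -0.1 -0.05 -0.25 -0.737 -0.126; 1 0.3 -0.1 -0.05 -0.25 -0.737 -0.126; 1 0.3 -0.1 -0.05 -0.25 -0.737 -0.126; 1 0.3 -0.1 -0.05 -0.25 -0.737 -0.126; 1 0.55 -0.17 -0.243 -0.25 -0.737 -0.126; 1 0.55 -0.17 -0.243 -0.25 -0.737 -0.126; 1 0.55 -0.17 -0.243 -0.25 -0.737 -0.126; 1 0.55 -0.17 -0.243 -0.25 -0.737 -0.126; 1 0.55 -0.17 -0.243 -0.25 -0.737 -0.126; 1 0.55 -0.17 -0.243 -0.25 -0.737 -0.126"}}

```text
clock: 0.98
eef_pos: [0.4125, 0.3934, 0.1077]
tool_rot: [0.181, 0.937, -0.059, 0.295]
ft_force: [0.2, -0.3, 0.3]
grip_width: 0.0854
grasp_force: 0.0
```

```bash
python3 - <<'E'
from h import *
import json
print(where(),bot.get_obs()["joint_pos"].round(2))
i=bot.camera_info("wrist"); im=bot.camera("wrist")[:,:,::-1]; cv2.imwrite("pics/w1.png",im)
json.dump({k:np.array(v).tolist() for k,v in i.items()},open("w1.json","w"))
E
```

```text
(array([0.40256913, 0.3974517 , 0.12301227]), np.float64(-21.93040177708795), np.float64(34.9584999553192)) [ 1.07  0.42 -0.24  0.83 -0.61  1.43]
```

View pics/w1.png

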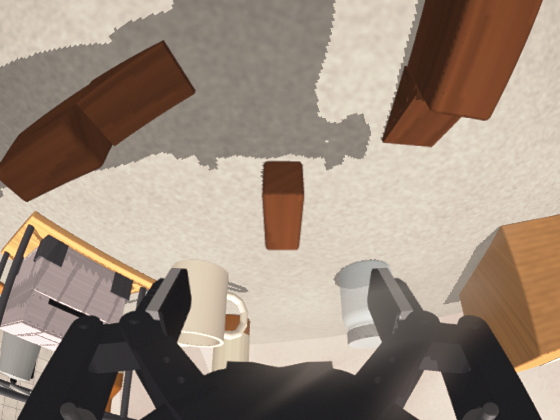

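```bash
python3 - <<'E'
from h import *
import json
i=json.load(open("w1.json")); print(np.array(i["pose"]).round(3))
for p in((264,162),(303,162),(303,192),(263,192),(267,249),(300,249)):
    print(p,[plane("wrist",p,z,i).round(3).tolist() for z in(0,.036)])
E
```

```text
[[ 0.372 -0.557 -0.742  0.275]
 [ 0.928  0.22   0.3    0.449]
 [-0.004 -0.8    0.599  0.179]
 [ 0.     0.     0.     1.   ]]
(264, 162) [[0.435, 0.372, 0.0], [0.403, 0.388, 0.036]]
(303, 162) [[0.446, 0.4, 0.0], [0.412, 0.41, 0.036]]
(303, 192) [[0.481, 0.388, 0.0], [0.439, 0.401, 0.036]]
(263, 192) [[0.468, 0.357, 0.0], [0.429, 0.375, 0.036]]
(267, 249) [[0.559, 0.321, 0.0], [0.502, 0.347, 0.036]]
(300, 249) [[0.572, 0.355, 0.0], [0.513, 0.374, 0.036]]
```

The wrist view shows the wedge centred at (283,205), with its rear face at rows 162–192 and the block's top front edge at row 249. Block length comes out at 78 mm, which is right. Next I descend and grip.

```bash
python3 - <<'E'
from h import *
go([.4665,.375,.0265],-21.4,35)
E
```

```text
shift [ 0.1286 -0.0476 -0.1957] turn [ 0.001 -0.001  0.01 ] clock 1.0333 j [ 1.07  0.42 -0.24  0.83 -0.61  1.43] F [-0.4 -0.2  0.7]
```

Call:
{"api": "step_arm", "payload": {"targets": "1 0.043 -0.016 -0.065 0 0 0.01; 1 0.086 -0.032 -0.13 0 0 0.01; 1 0.11 -0.04 -0.165 0 0 0.01; 1 0.1286 -0.0476 -0.194 0 0 0.01; 1 0.1286 -0.0476 -0.194 0 0 0.01; -1 0.1286 -0.0476 -0.194 0 0 0.01; -1 0.1286 -0.0476 -0.194 0 0 0.01; -1 0.1286 -0.0476 -0.194 0 0 0.01; -1 0.1286 -0.0476 -0.194 0 0 0.01; -1 0.1286 -0.0476 -0.194 0 0 0.01"}}

```text
clock: 1.87
eef_pos: [0.4765, 0.3733, 0.0146]
tool_rot: [0.176, 0.937, -0.054, 0.297]
ft_force: [2.1, 0.5, 0.1]
grip_width: 0.0292
grasp_force: 59.0
```

Call:
{"api": "step_arm", "payload": {"targets": "-1 0 0 0 0 0 0; -1 0 0 0 0 0 0; -1 0 0 0 0 0 0; -1 0 0 0 0 0 0"}}

```text
clock: 2.2
eef_pos: [0.4766, 0.3733, 0.0146]
tool_rot: [0.176, 0.937, -0.054, 0.296]
ft_force: [-4.3, 0.5, 6.7]
grip_width: 0.0293
grasp_force: 60.0
```

```bash
python3 - <<'E'
from h import *
o=bot.get_obs(); print(where(),o["grip_width"],o["grasp_force"])
# left side pre-insert: tip 25 mm outside the tin face, then entry poses
L=np.array([-np.sin(np.radians(YAW)),np.cos(np.radians(YAW))])
print("Left axis",L)
for d,z in((-.05,.15),(-.03,.0835)):
    g=TIN+L*(.075-d+.093); print(d,g); go([*g,z+.0265],YAW-90,35)
E
```

```text
(array([0.46653914, 0.37716062, 0.02988076]), np.float64(-21.234855575562392), np.float64(35.072757349478685)) 0.02928919486239185 60.00112611960503
Left axis [-0.17364818  0.98480775]
-0.05 [0.4701447  0.23888809]
shift [-0.0091 -0.29    0.2932] turn [-0.002  0.005 -1.306] clock 2.2 j [ 0.95  0.56 -0.32  0.52 -0.59  1.26] F [-4.3  0.5  6.7]
-0.03 [0.47361766 0.21919194]
shift [-0.0022 -0.3294  0.1602] turn [-0.002  0.005 -1.306] clock 2.2 j [ 0.95  0.56 -0.32  0.52 -0.59  1.26] F [-4.3  0.5  6.7]
```

Call:
{"api": "step_arm", "payload": {"targets": "-1 0 0 0.08 0 0 0; -1 0 0 0.16 0 0 0; -1 0 -0.05 0.24 0 0 -0.15; -1 0 -0.1 0.293 0 0 -0.3; -1 0 -0.17 0.293 0 0 -0.45; -1 0 -0.23 0.293 0 0 -0.6; -1 0 -0.27 0.293 0 0 -0.75; -1 -0.01 -0.29 0.293 0 0 -0.9; -1 -0.01 -0.29 0.293 0 0 -0.98; -1 -0.01 -0.29 0.293 0 0 -0.98"}}

```text
clock: 3.03
eef_pos: [0.4723, 0.2271, 0.1592]
tool_rot: [0.516, 0.802, -0.162, 0.253]
ft_force: [1.1, 1.3, -1.5]
grip_width: 0.029
grasp_force: 59.2
```

Call:
{"api": "step_arm", "payload": {"targets": "-1 0 0 0 0 0 -0.15; -1 0 0 0 0 0 -0.32; -1 0 0 0 0 0 -0.32; -1 0 0 0 0 0 -0.32; -1 0 0 0 0 0 -0.32"}}

```text
clock: 3.45
eef_pos: [0.4711, 0.2272, 0.159]
tool_rot: [0.611, 0.733, -0.192, 0.231]
ft_force: [-0.5, -0.1, -1.3]
grip_width: 0.0289
grasp_force: 59.4
```

```bash
cat >> h.py <<'E'
L=np.array([-np.sin(np.radians(YAW)),np.cos(np.radians(YAW))])
HZ,TIP=.0299,.0938
def side(s,d,z):  # s=+1 left,-1 right; d depth of tip inside the face, z underside height
    g=TIN+s*L*(.075-d+TIP); go([*g,z+HZ],YAW-s*90,35)
E
python3 - <<'E'
from h import *
import json
print(where(),bot.get_obs()["joint_pos"].round(2))
side(1,-.03,.083)
i=bot.camera_info("wrist"); json.dump({k:np.array(v).tolist() for k,v in i.items()},open("w2.json","w")); w=bot.camera("wrist")[:,:,::-1]
t=bot.camera("top")[:,:,::-1]; s=bot.camera("scene")[:,:,::-1]
cv2.imwrite("pics/t2.png",t);cv2.imwrite("pics/s2.png",s)
c=np.zeros((600,800,3),np.uint8)
c[:420,:560]=w
c[420:,:240]=cv2.resize(t[175:235,200:280],(240,180)); c[420:,240:480]=cv2.resize(s[180:240,290:370],(240,180))
cv2.imwrite("pics/c2.png",c)
E
```

```text
(array([0.46920387, 0.23775939, 0.17433246]), np.float64(-79.60669463864143), np.float64(34.98776532087518)) [ 0.74  0.57  0.15  1.5  -0.51  2.22]
shift [ 0.0084 -0.0356 -0.1229] turn [-0.     0.001 -0.009] clock 3.45 j [ 0.74  0.57  0.15  1.5  -0.51  2.22] F [-0.5 -0.1 -1.3]
```

View pics/c2.png

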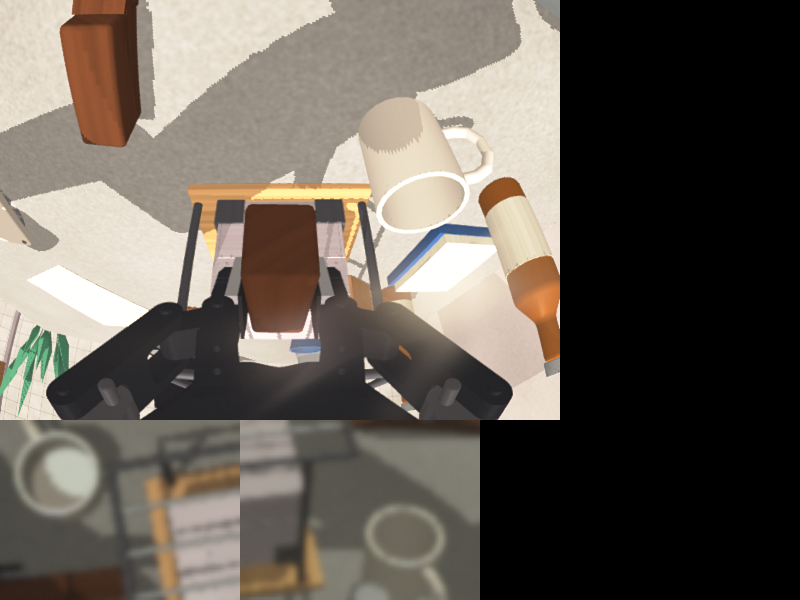

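```bash
python3 - <<'E'
from h import *
import json
i=json.load(open("w2.json"))
A=np.c_[L@np.array([[0,1],[-1,0]]),L] # cols: rack x? 
X=np.array([np.cos(np.radians(YAW)),np.sin(np.radians(YAW))])
for p,z in(((188,184),0.),((373,184),0),((188,191),.01),((373,190),.01),((281,205),.19)):
    q=plane("wrist",p,z,i)[:2]-TIN; print(p,"rack x %.4f y %.4f"%(q@X,q@L))
# wedge top surface rear edge/front edge in tool-relative terms: plane z = underside+36
g,az,_=where(); zb=g[2]-HZ
for p in((245,207),(317,207),(250,328),(310,328)):
    q=plane("wrist",p,zb+.036,i); a=np.radians(az); print(p,(q-g)[:2]@[np.cos(a),np.sin(a)],(q-g)[:2]@[-np.sin(a),np.cos(a)])
E
```

```text
(188, 184) rack x -0.1003 y 0.0929
(373, 184) rack x 0.1029 y 0.0945
(188, 191) rack x -0.0985 y 0.0929
(373, 190) rack x 0.1006 y 0.0961
(281, 205) rack x -0.0020 y 0.3027
(245, 207) -0.07329516278118213 -0.00894201724127783
(317, 207) -0.07332640996850202 0.009049550754660596
(250, 328) 0.03479296482502264 -0.01581347913184305
(310, 328) 0.03489202885618644 0.016645710690547547
```

```bash
python3 - <<'E'
from h import *
import json
i=json.load(open("w2.json")); im=cv2.imread("pics/c2.png")
print(im[200:340:4,265:297].mean((1,2)).round().astype(int).tolist())
g,az,_=where(); zb=g[2]-HZ; a=np.radians(az); H=np.array([np.cos(a),np.sin(a)])
print("cam",np.array(i["pose"])[:3,3]-g)
for r in(205,209,262,266,270,274,328,331): print(r,[round(float((plane("wrist",(281,r),zb+h,i)-g)[:2]@H),4) for h in(0,.036)])
E
```

```text
[161, 92, 53, 53, 52, 52, 52, 52, 52, 53, 54, 54, 54, 54, 54, 53, 53, 53, 53, 60, 63, 63, 63, 64, 65, 66, 68, 72, 75, 80, 85, 90, 94, 158, 240]
cam [-0.02536092  0.135409    0.05503442]
205 [-0.0273, -0.0741]
209 [-0.0244, -0.0725]
262 [0.0253, -0.0438]
266 [0.0303, -0.0409]
270 [0.0356, -0.0379]
274 [0.0411, -0.0347]
328 [0.1607, 0.0342]
331 [0.1715, 0.0404]
```

The wrist view shows the wedge centred on the rack's centreline (column 281) between the posts at 190 and 370. I go to the pre-insert pose and check the tip height against the scene and top cameras.

Call:
{"api": "step_arm", "payload": {"targets": "-1 0.006 -0.03 -0.06 0 0 0; -1 0.009 -0.055 -0.122 0 0 0; -1 0.009 -0.055 -0.122 0 0 0; -1 0.009 -0.055 -0.122 0 0 0; -1 0.009 -0.055 -0.122 0 0 0"}}

```text
clock: 4.02
eef_pos: [0.4763, 0.2002, 0.0998]
tool_rot: [0.612, 0.732, -0.192, 0.231]
ft_force: [0.5, 0.0, 0.5]
grip_width: 0.0291
grasp_force: 59.3
```

```bash
sed -i 's/^YAW=.*//; s/YAW=10\./YAW=10.4/' h.py; python3 - <<'E'
from h import *
print(where()); side(1,-.02,.0835)
t=bot.camera("top")[:,:,::-1]; s=bot.camera("scene")[:,:,::-1]
cv2.imwrite("pics/t3.png",t);cv2.imwrite("pics/s3.png",s)
c=np.zeros((600,800,3),np.uint8)
c[:,:400]=cv2.resize(t[175:265,210:270],(400,600),interpolation=2); c[:,400:]=cv2.resize(s[135:225,310:370],(400,600),interpolation=2)
cv2.imwrite("pics/c3.png",c)
E
```

```text
(array([0.47436853, 0.21079015, 0.11511933]), np.float64(-79.75304448728494), np.float64(34.97557787594921))
shift [-0.0009 -0.0018 -0.0034] turn [-0.001  0.003  0.003] clock 4.0167 j [ 0.7   0.6   0.03  1.33 -0.52  2.18] F [0.5 0.  0.5]
```

View pics/c3.png

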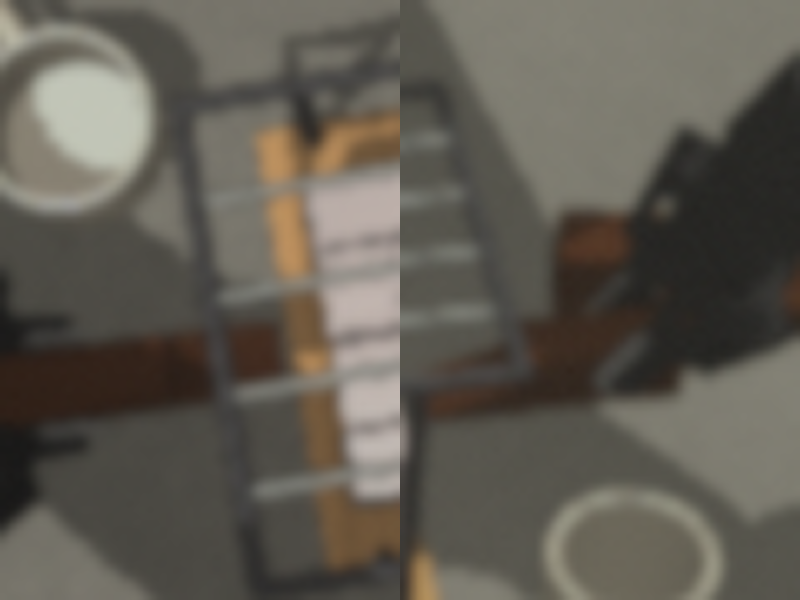

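```bash
python3 - <<'E'
from h import *
def proj(n,p):
    i=bot.camera_info(n);f=210/np.tan(np.radians(i["vertical_fov"])/2);P=np.array(i["pose"]);c=P[:3,:3].T@(p-P[:3,3]);return np.array([i["cx"]-f*c[0]/c[2],i["cy"]+f*c[1]/c[2]])
g,az,_=where();a=np.radians(az);H=np.array([np.cos(a),np.sin(a),0]);S=np.array([-np.sin(a),np.cos(a),0]);Z=np.array([0,0,1.])
for pitch in(-5,0,5):
    b=np.radians(pitch);F=H*np.cos(b)+Z*np.sin(b);U=-H*np.sin(b)+Z*np.cos(b)
    w=lambda x,y,z:g+F*(x+.0328)+S*y+U*(z-HZ)
    s=lambda p:((proj("scene",p)-[310,135])*6.667+[402,2]).round(0)
    t=lambda p:((proj("top",p)-[210,175])*6.667+[2,2]).round(0)
    print(pitch,"scene rearbot,tipbot,tiptop,steptop(20.6),blocktop",[s(w(*q)).tolist() for q in((-.061,.015,0),(.061,.015,0),(.061,.015,.003),(.017,.015,.0206),(.017,.015,.036))],"top tip",[t(w(*q)).tolist() for q in((.061,.015,.003),(.061,-.015,.003))])
E
```

```text
-5 scene rearbot,tipbot,tiptop,steptop(20.6),blocktop [[688.0, 395.0], [435.0, 437.0], [435.0, 433.0], [526.0, 393.0], [526.0, 371.0]] top tip [[271.0, 315.0], [283.0, 387.0]]
0 scene rearbot,tipbot,tiptop,steptop(20.6),blocktop [[682.0, 399.0], [430.0, 426.0], [430.0, 422.0], [524.0, 387.0], [527.0, 364.0]] top tip [[277.0, 313.0], [288.0, 385.0]]
5 scene rearbot,tipbot,tiptop,steptop(20.6),blocktop [[676.0, 403.0], [426.0, 415.0], [427.0, 411.0], [524.0, 381.0], [529.0, 358.0]] top tip [[281.0, 311.0], [292.0, 384.0]]
```

```bash
python3 - <<'E'
from h import *
s=cv2.imread("pics/s3.png").astype(float); d=s[:,:,2]-s[:,:,0]
pts=[]
for c in range(314,352):
    col=d[:,c]; r0=190
    seg=col[184:205]; hi=seg[:12].max(); lo=np.median(col[200:206]); th=(hi+lo)/2
    k=[r for r in range(184,204) if col[r]>=th>col[r+1]]
    if k: r=k[-1]; pts.append((c,r+(col[r]-th)/(col[r]-col[r+1])))
print([(c,round(r,1)) for c,r in pts])
p=np.array(pts); m=(p[:,0]>=316)&(p[:,0]<=332)
for lo,hi in((316,330),(330,350),(316,350)):
    m=(p[:,0]>=lo)&(p[:,0]<=hi); print(lo,hi,np.polyfit(p[m,0],p[m,1],1))
print("expected slope 0deg",27/-252,"5deg",12/-250,"-5",42/-253)
E
```

```text
[(314, np.float64(197.3)), (315, np.float64(197.1)), (316, np.float64(197.0)), (317, np.float64(196.8)), (318, np.float64(196.6)), (319, np.float64(196.4)), (320, np.float64(196.1)), (321, np.float64(195.9)), (322, np.float64(195.9)), (323, np.float64(195.6)), (324, np.float64(195.3)), (325, np.float64(195.8)), (326, np.float64(195.8)), (327, np.float64(196.4)), (328, np.float64(196.0)), (329, np.float64(195.3)), (330, np.float64(189.4)), (331, np.float64(190.4)), (332, np.float64(191.2)), (333, np.float64(194.0)), (334, np.float64(193.2)), (335, np.float64(192.0)), (336, np.float64(193.1)), (337, np.float64(190.8)), (338, np.float64(189.2)), (339, np.float64(188.3)), (340, np.float64(187.9)), (341, np.float64(187.1)), (342, np.float64(186.1)), (343, np.float64(185.4)), (344, np.float64(184.8)), (345, np.float64(198.0)), (346, np.float64(201.0)), (347, np.float64(201.1)), (348, np.float64(201.0)), (349, np.float64(200.0)), (350, np.float64(193.6)), (351, np.float64(193.5))]
316 330 [-2.35566378e-01  2.71702947e+02]
330 350 [ 0.35769558 70.66232993]
316 350 [-8.38965990e-02  2.21727622e+02]
expected slope 0deg -0.10714285714285714 5deg -0.048 -5 -0.16600790513833993
```

```bash
python3 - <<'E'
from h import *
side(1,-.006,.0825);side(1,.009,.0825)
E
```

```text
shift [ 0.0028 -0.0309 -0.0063] turn [-0.003  0.005  0.003] clock 4.1167 j [ 0.7   0.6   0.03  1.33 -0.52  2.18] F [-0.7  0.6 -0. ]
shift [ 0.0082 -0.0604 -0.0063] turn [-0.003  0.005  0.003] clock 4.1167 j [ 0.7   0.6   0.03  1.33 -0.52  2.18] F [-0.7  0.6 -0. ]
```

Call:
{"api": "step_arm", "payload": {"targets": "-1 0.003 -0.02 -0.006 0 0 0; -1 0.003 -0.031 -0.006 0 0 0; -1 0.005 -0.04 -0.006 0 0 0; -1 0.006 -0.05 -0.006 0 0 0; -1 0.008 -0.06 -0.006 0 0 0; -1 0.008 -0.06 -0.006 0 0 0"}}

```text
clock: 4.62
eef_pos: [0.4799, 0.1684, 0.0954]
tool_rot: [0.612, 0.731, -0.193, 0.231]
ft_force: [-0.3, -0.3, -1.0]
grip_width: 0.0292
grasp_force: 59.2
```

```bash
cat >> h.py <<'E'
def depth(s):
    g,az,le=where(); q=g[:2]-TIN; o=bot.get_obs(); f=o["ft_force"]
    print("depth %.4f lat %.4f underside %.4f az %.2f lean %.2f"%(.075+TIP-s*(q@L), q@np.array([L[1],-L[0]]), g[2]-HZ,az,le),"push-resist %.1f fz %.1f t %.2f"%(s*(f[:2]@L),f[2],o["clock"]),"tq",o["ft_torque"].round(2))
E
python3 - <<'E'
from h import *
depth(1); side(1,.018,.0825);side(1,.022,.082)
E
```

```text
depth 0.0112 lat -0.0015 underside 0.0808 az -79.88 lean 35.01 push-resist -0.2 fz -1.0 t 4.62 tq [ 0.7   0.09 -0.02]
shift [ 0.0055 -0.0129  0.0033] turn [-0.     0.001  0.006] clock 4.6167 j [ 0.65  0.57 -0.03  1.28 -0.54  2.13] F [-0.3 -0.3 -1. ]
shift [ 0.007  -0.0208  0.0023] turn [-0.     0.001  0.006] clock 4.6167 j [ 0.65  0.57 -0.03  1.28 -0.54  2.13] F [-0.3 -0.3 -1. ]
```

Call:
{"api": "step_arm", "payload": {"targets": "-1 0.002 -0.004 0 0 0 0; -1 0.004 -0.009 0 0 0 0; -1 0.006 -0.013 0 0 0 0; -1 0.007 -0.018 0 0 0 0; -1 0.007 -0.018 0 0 0 0"}}

```text
clock: 5.03
eef_pos: [0.4834, 0.1634, 0.0952]
tool_rot: [0.612, 0.732, -0.19, 0.229]
ft_force: [-2.2, 8.4, 0.4]
grip_width: 0.0291
grasp_force: 60.1
```

```bash
python3 - <<'E'
from h import *
depth(1); side(1,.0255,.0805)
E
```

```text
depth 0.0168 lat 0.0010 underside 0.0807 az -79.76 lean 34.66 push-resist 8.6 fz 0.4 t 5.03 tq [ 2.09  0.72 -0.29]
shift [ 0.0013 -0.0176 -0.0003] turn [-0.008  0.002  0.004] clock 5.0333 j [ 0.63  0.57 -0.04  1.26 -0.54  2.11] F [-2.2  8.4  0.4]
```

Call:
{"api": "step_arm", "payload": {"targets": "-1 0 -0.004 0 0 0 0; -1 0.001 -0.008 0 0 0 0; -1 0.002 -0.012 0 0 0 0; -1 0.002 -0.012 0 0 0 0; -1 0.002 -0.012 0 0 0 0"}}

```text
clock: 5.45
eef_pos: [0.4851, 0.1578, 0.0952]
tool_rot: [0.612, 0.732, -0.19, 0.23]
ft_force: [-1.1, 9.9, 0.3]
grip_width: 0.0294
grasp_force: 59.8
```

```bash
python3 - <<'E'
from h import *
depth(1); side(1,.0255,.0805)
E
```

```text
depth 0.0226 lat 0.0015 underside 0.0806 az -79.73 lean 34.65 push-resist 9.9 fz 0.3 t 5.45 tq [2.26 0.42 0.08]
shift [-0.002  -0.0064 -0.0002] turn [-0.008  0.003  0.003] clock 5.45 j [ 0.63  0.56 -0.05  1.25 -0.54  2.1 ] F [-1.1  9.9  0.3]
```

Call:
{"api": "step_arm", "payload": {"targets": "-1 0 -0.004 0 0 0 0; -1 0 -0.007 0 0 0 0; -1 0 -0.007 0 0 0 0; -1 0 -0.007 0 0 0 0"}}

```text
clock: 5.78
eef_pos: [0.4853, 0.1544, 0.0952]
tool_rot: [0.612, 0.732, -0.189, 0.23]
ft_force: [-0.5, 9.5, -0.4]
grip_width: 0.0294
grasp_force: 59.7
```

```bash
python3 - <<'E'
from h import *
depth(1)
s=bot.camera("scene")[:,:,::-1]; cv2.imwrite("pics/s4.png",s)
t=bot.camera("top")[:,:,::-1]; cv2.imwrite("pics/t4.png",t)
w=bot.camera("wrist")[:,:,::-1]; cv2.imwrite("pics/w4.png",w)
a=cv2.imread("pics/s3.png")
c=np.zeros((600,800,3),np.uint8)
for k,im in enumerate((a,s)): c[k*240:k*240+240,:400]=cv2.resize(im[185:233,250:330],(400,240),interpolation=2)
c[:480,400:]=cv2.resize(w[180:372,200:360],(400,480),interpolation=2)
cv2.imwrite("pics/c4.png",c)
side(1,-.025,.082)
E
```

```text
depth 0.0260 lat 0.0012 underside 0.0807 az -79.72 lean 34.65 push-resist 9.4 fz -0.4 t 5.78 tq [2.31 0.3  0.14]
shift [-0.0207  0.0998  0.0029] turn [-0.008  0.004  0.003] clock 5.9333 j [ 0.62  0.56 -0.05  1.24 -0.54  2.09] F [-0.8  7.8 -0.7]
```

View pics/c4.png

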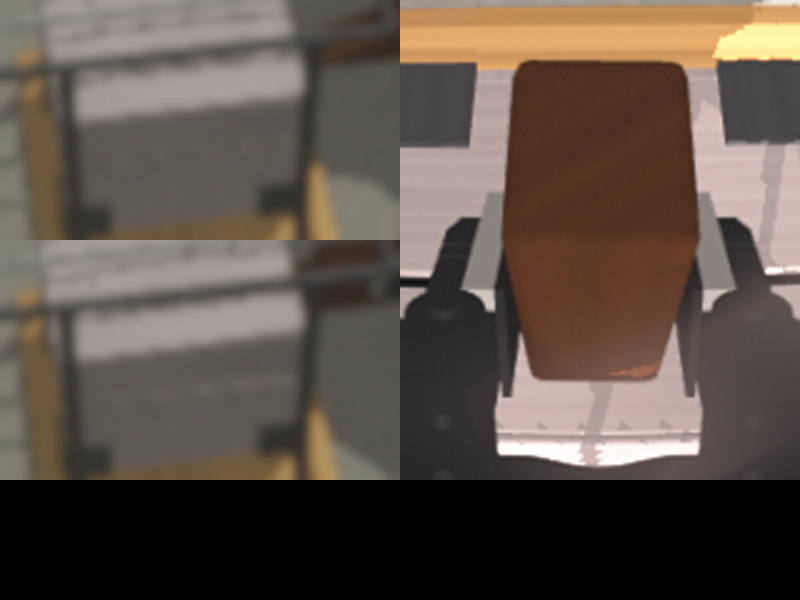

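```bash
cat >> h.py <<'E'
def proj(n,p):
    i=bot.camera_info(n);f=210/np.tan(np.radians(i["vertical_fov"])/2);P=np.array(i["pose"]);c=P[:3,:3].T@(p-P[:3,3]);return np.array([i["cx"]-f*c[0]/c[2],i["cy"]+f*c[1]/c[2]])
def edge(f):
    """scene far top edge of lid: fitted row at the rack-y of right/left faces"""
    im=cv2.imread(f).astype(float).mean(2); P=[]
    for c in range(268,308):
        col=im[:,c]; r0=int(209.5-(c-265)*.124); seg=range(r0-4,r0+6)
        d=[col[r]-col[r+1] for r in seg]; k=np.argmax(d); 
        if 0<k<len(d)-1:
            a,b,e=d[k-1:k+2]; P.append((c,seg[0]+k+.5+.5*(a-e)/(a-2*b+e)))
    P=np.array(P)
    for _ in range(3):
        q=np.polyfit(P[:,0],P[:,1],1); r=P[:,1]-np.polyval(q,P[:,0]); P=P[abs(r)<max(.15,1.5*r.std())]
    X=np.array([L[1],-L[0]])
    out=[]
    for s in(-1,1):
        z0=.125; a=proj("scene",np.r_[TIN+X*.065+s*L*.075,z0]); b=proj("scene",np.r_[TIN+X*.065+s*L*.075,z0+.01])
        k=(b-a); slope=q[0]; out.append((np.polyval(q,a[0])-a[1])/((k[1]-slope*k[0])/10))
    return "R,L mm over nominal",np.round(out,2),len(P)
E
python3 - <<'E'
from h import *
for f in("scene0","s2","s3","s4"): print(f,edge(f"pics/{f}.png"))
E
```

```text
scene0 ('R,L mm over nominal', array([-5.08, -3.96]), 32)
s2 ('R,L mm over nominal', array([-5.3 , -3.98]), 25)
s3 ('R,L mm over nominal', array([-5.41, -3.86]), 30)
s4 ('R,L mm over nominal', array([-5.6 ,  1.04]), 31)
```

Camera comparison shows the left side up by about 4.9 mm and the right unchanged. Next I back out, go up, and over to the right side.

Call:
{"api": "step_arm", "payload": {"targets": "-1 -0.01 0.05 0.002 0 0 0; -1 -0.021 0.11 0.003 0 0 0; -1 -0.031 0.169 0.003 0 0 0; -1 -0.031 0.172 0.05 0 0 0; -1 -0.031 0.172 0.13 0 0 0; -1 -0.031 0.172 0.21 0 0 0; -1 -0.031 0.172 0.29 0 0 0; -1 -0.031 0.172 0.37 0 0 0; -1 -0.031 0.172 0.38 0 0 0.1; -1 -0.031 0.172 0.38 0 0 0.2"}}

```text
clock: 6.77
eef_pos: [0.4709, 0.2382, 0.2889]
tool_rot: [0.552, 0.778, -0.17, 0.247]
ft_force: [-0.4, 0.5, -0.1]
grip_width: 0.0288
grasp_force: 60.7
```

```bash
python3 - <<'E'
from h import *
depth(1); side(-1,-.06,.27); print(bot.get_obs()["joint_pos"].round(2))
E
```

```text
depth -0.0589 lat 0.0003 underside 0.2743 az -70.60 lean 34.88 push-resist 0.6 fz -0.1 t 6.77 tq [0.68 0.29 0.02]
shift [ 0.153  -0.857  -0.0086] turn [-0.014 -0.008  3.8  ] clock 6.7667 j [ 0.77  0.45  0.3   1.7  -0.55  2.09] F [-0.4  0.5 -0.1]
[ 0.77  0.45  0.3   1.7  -0.55  2.09]
```

Call:
{"api": "step_arm", "payload": {"targets": "-1 0.02 -0.1 0 0 0 0.5; -1 0.02 -0.1 0 0 0 0.5; -1 0.03 -0.1 0 0 0 0.5; -1 0.03 -0.214 0 0 0 0.95; -1 0.03 -0.214 0 0 0 0.95; -1 0.03 -0.214 0 0 0 0.95; -1 0.03 -0.214 0 0 0 0.95"}}

```text
clock: 7.35
eef_pos: [0.4823, 0.1274, 0.2855]
tool_rot: [0.23, 0.925, -0.073, 0.293]
ft_force: [-1.0, 0.2, -0.9]
grip_width: 0.0289
grasp_force: 60.5
```

Call:
{"api": "step_arm", "payload": {"targets": "-1 0.02 -0.1 0 0 0 0.5; -1 0.02 -0.1 0 0 0 0.5; -1 0.03 -0.1 0 0 0 0.5; -1 0.03 -0.214 0 0 0 0.95; -1 0.03 -0.214 0 0 0 0.95; -1 0.03 -0.214 0 0 0 0.95; -1 0.03 -0.214 0 0 0 0.95"}}

```text
clock: 7.93
eef_pos: [0.4978, 0.0212, 0.2856]
tool_rot: [-0.123, 0.946, 0.039, 0.299]
ft_force: [0.3, 0.1, -1.6]
grip_width: 0.0292
grasp_force: 60.5
```

Call:
{"api": "step_arm", "payload": {"targets": "-1 0.02 -0.1 0 0 0 0.5; -1 0.02 -0.1 0 0 0 0.5; -1 0.03 -0.1 0 0 0 0.5; -1 0.03 -0.214 0 0 0 0.95; -1 0.03 -0.214 0 0 0 0.95; -1 0.03 -0.214 0 0 0 0.95; -1 0.03 -0.214 0 0 0 0.95"}}

```text
clock: 8.52
eef_pos: [0.5136, -0.0868, 0.285]
tool_rot: [-0.459, 0.836, 0.145, 0.263]
ft_force: [0.9, -0.0, -0.1]
grip_width: 0.0292
grasp_force: 60.5
```

```bash
python3 - <<'E'
from h import *
depth(-1); side(-1,-.06,.27); print(bot.get_obs()["joint_pos"].round(2))
E
```

```text
depth 0.0507 lat -0.0218 underside 0.2704 az 57.57 lean 34.93 push-resist 0.2 fz -0.1 t 8.52 tq [-0.54  0.34  0.  ]
shift [ 0.0676 -0.2069 -0.0008] turn [ 0.001 -0.001  0.952] clock 8.5167 j [-0.51  0.2  -0.06  1.28  0.61 -1.5 ] F [ 0.9 -0.  -0.1]
[-0.51  0.2  -0.06  1.28  0.61 -1.5 ]
```

Call:
{"api": "step_arm", "payload": {"targets": "-1 0.03 -0.1 0 0 0 0.5; -1 0.03 -0.1 0 0 0 0.5; -1 0.06 -0.2 0 0 0 0.5; -1 0.068 -0.207 0 0 0 0.95; -1 0.068 -0.207 0 0 0 0.95; -1 0.068 -0.207 0 0 0 0.95; -1 0.068 -0.207 0 0 0 0.95; -1 0.068 -0.207 0 0 0 0.95"}}

```text
clock: 9.18
eef_pos: [0.5488, -0.1874, 0.2833]
tool_rot: [0.731, -0.612, -0.232, -0.192]
ft_force: [-0.4, -0.7, -0.5]
grip_width: 0.0291
grasp_force: 60.4
```

```bash
python3 - <<'E'
from h import *
depth(-1); side(-1,-.06,.0825);side(-1,-.01,.0825); print(bot.get_obs()["joint_pos"].round(2))
E
```

```text
depth -0.0574 lat 0.0019 underside 0.2687 az -259.78 lean 35.05 push-resist 0.6 fz -0.5 t 9.18 tq [-0.65 -0.1  -0.05]
shift [-0.0028 -0.0058 -0.3724] turn [-0.    -0.004  0.004] clock 9.1833 j [-0.55  0.75  0.78  2.04  0.44 -2.4 ] F [-0.4 -0.7 -0.5]
shift [-0.0209  0.0925 -0.3724] turn [-0.    -0.004  0.004] clock 9.1833 j [-0.55  0.75  0.78  2.04  0.44 -2.4 ] F [-0.4 -0.7 -0.5]
[-0.55  0.75  0.78  2.04  0.44 -2.4 ]
```

Call:
{"api": "step_arm", "payload": {"targets": "-1 -0.003 -0.006 -0.08 0 0 0; -1 -0.003 -0.006 -0.16 0 0 0; -1 -0.003 -0.006 -0.24 0 0 0; -1 -0.003 -0.006 -0.32 0 0 0; -1 -0.003 -0.006 -0.372 0 0 0; -1 -0.009 0.03 -0.372 0 0 0; -1 -0.021 0.092 -0.372 0 0 0; -1 -0.021 0.092 -0.372 0 0 0; -1 -0.021 0.092 -0.372 0 0 0"}}

```text
clock: 9.93
eef_pos: [0.5362, -0.14, 0.1005]
tool_rot: [0.732, -0.612, -0.231, -0.192]
ft_force: [0.3, -0.6, -0.9]
grip_width: 0.029
grasp_force: 60.4
```

```bash
python3 - <<'E'
from h import *
depth(-1); side(-1,.011,.081); w=bot.camera("wrist")[:,:,::-1]; cv2.imwrite("pics/w5.png",w)
E
```

```text
depth -0.0085 lat -0.0020 underside 0.0859 az -259.79 lean 34.97 push-resist 0.6 fz -0.9 t 9.93 tq [-0.71 -0.14 -0.03]
shift [-0.0032  0.039  -0.0098] turn [ 0.001 -0.002  0.004] clock 9.9333 j [-0.5   0.74  0.29  1.53  0.46 -2.35] F [ 0.3 -0.6 -0.9]
```

View pics/w5.png

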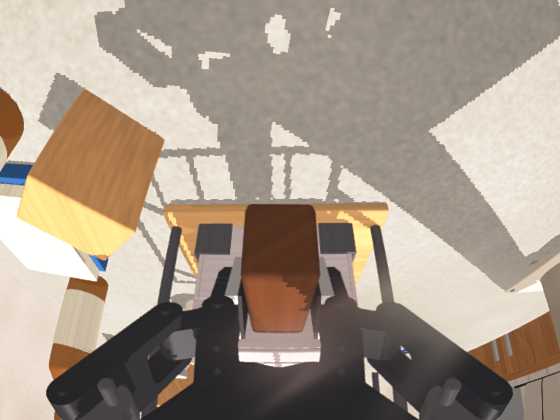

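The wrist view shows the wedge at column 281, centred between the posts at 178 and 382. I insert into the right notch.

Call:
{"api": "step_arm", "payload": {"targets": "-1 0 0 -0.0098 0 0 0; -1 0 0 -0.0098 0 0 0; -1 -0.001 0.015 -0.0098 0 0 0; -1 -0.002 0.03 -0.0098 0 0 0; -1 -0.003 0.039 -0.0098 0 0 0; -1 -0.003 0.039 -0.0098 0 0 0"}}

```text
clock: 10.48
eef_pos: [0.5357, -0.1208, 0.0946]
tool_rot: [0.732, -0.611, -0.231, -0.193]
ft_force: [-0.1, 0.4, -0.6]
grip_width: 0.029
grasp_force: 60.6
```

```bash
python3 - <<'E'
from h import *
depth(-1); side(-1,.025,.081)
E
```

```text
depth 0.0105 lat 0.0011 underside 0.0800 az -259.74 lean 35.04 push-resist -0.4 fz -0.6 t 10.48 tq [-0.66 -0.14  0.01]
shift [-0.0074  0.0282  0.002 ] turn [-0.    -0.002  0.003] clock 10.4833 j [-0.48  0.72  0.24  1.49  0.47 -2.32] F [-0.1  0.4 -0.6]
```

Call:
{"api": "step_arm", "payload": {"targets": "-1 -0.002 0.007 0.0012 0 0 0; -1 -0.004 0.014 0.0012 0 0 0; -1 -0.006 0.022 0.0012 0 0 0; -1 -0.006 0.022 0.0012 0 0 0; -1 -0.006 0.022 0.0012 0 0 0"}}

```text
clock: 10.9
eef_pos: [0.5345, -0.1142, 0.0952]
tool_rot: [0.733, -0.612, -0.227, -0.192]
ft_force: [1.7, -8.9, 0.4]
grip_width: 0.0291
grasp_force: 61.1
```

```bash
python3 - <<'E'
from h import *
depth(-1); side(-1,.025,.081)
bot.camera("scene"); cv2.imwrite("pics/s5.png",bot.camera("scene")[:,:,::-1]); print(edge("pics/s5.png"))
E
```

```text
depth 0.0173 lat 0.0010 underside 0.0807 az -259.84 lean 34.58 push-resist 9.1 fz 0.4 t 10.90 tq [-2.21 -0.44 -0.01]
shift [-0.0049  0.0149  0.0007] turn [0.009 0.005 0.005] clock 10.9 j [-0.47  0.71  0.22  1.47  0.47 -2.31] F [ 1.7 -8.9  0.4]
('R,L mm over nominal', array([-4.61,  1.21]), 33)
```

Call:
{"api": "step_arm", "payload": {"targets": "-1 -0.001 0.006 0 0 0 0; -1 -0.002 0.012 0 0 0 0; -1 -0.003 0.018 0 0 0 0; -1 -0.004 0.024 0 0 0 0; -1 -0.004 0.024 0 0 0 0; -1 -0.004 0.024 0 0 0 0"}}

```text
clock: 11.5
eef_pos: [0.5328, -0.1024, 0.0952]
tool_rot: [0.733, -0.612, -0.227, -0.192]
ft_force: [2.5, -9.2, 0.4]
grip_width: 0.0291
grasp_force: 61.1
```

```bash
python3 - <<'E'
from h import *
depth(-1)
cv2.imwrite("pics/s6.png",bot.camera("scene")[:,:,::-1]); print(edge("pics/s6.png"))
E
```

```text
depth 0.0292 lat 0.0014 underside 0.0807 az -259.85 lean 34.56 push-resist 9.5 fz 0.4 t 11.50 tq [-2.33 -0.48 -0.14]
('R,L mm over nominal', array([0.07, 1.2 ]), 30)
```

Call:
{"api": "step_arm", "payload": {"targets": "-1 -0.001 0.006 0 0 0 0; -1 -0.002 0.012 0 0 0 0; -1 -0.003 0.0174 0 0 0 0; -1 -0.003 0.0174 0 0 0 0; -1 -0.003 0.0174 0 0 0 0"}}

```text
clock: 11.97
eef_pos: [0.5312, -0.0935, 0.0951]
tool_rot: [0.733, -0.612, -0.227, -0.192]
ft_force: [2.8, -9.4, 0.1]
grip_width: 0.0291
grasp_force: 61.0
```

```bash
python3 - <<'E'
from h import *
depth(-1)
cv2.imwrite("pics/s7.png",bot.camera("scene")[:,:,::-1]); print(edge("pics/s7.png"))
E
```

```text
depth 0.0383 lat 0.0015 underside 0.0806 az -259.84 lean 34.58 push-resist 9.7 fz 0.1 t 11.97 tq [-2.21 -0.48 -0.09]
('R,L mm over nominal', array([4.45, 0.73]), 28)
```

Right side is up about 9 mm and left about 5 mm. I retrace to the left side.

Call:
{"api": "step_arm", "payload": {"targets": "-1 0.012 -0.065 0.002 0 0 0; -1 0.024 -0.13 0.002 0 0 0; -1 0.035 -0.19 0.002 0 0 0; -1 0.035 -0.196 0.03 0 0 0; -1 0.035 -0.196 0.11 0 0 0; -1 0.035 -0.196 0.19 0 0 0; -1 0.035 -0.196 0.27 0 0 0; -1 0.035 -0.196 0.35 0 0 0; -1 0.035 -0.196 0.38 0 0 0; -1 0.035 -0.196 0.38 0 0 -0.15"}}

```text
clock: 12.85
eef_pos: [0.5503, -0.1881, 0.2889]
tool_rot: [0.695, -0.653, -0.216, -0.207]
ft_force: [-0.4, 0.1, -1.8]
grip_width: 0.0292
grasp_force: 60.5
```

```bash
python3 - <<'E'
from h import *
depth(-1); g,_,_=where(); go(g,10.4,35); side(1,-.06,.27)
cv2.imwrite("pics/s8.png",bot.camera("scene")[:,:,::-1]); print(edge("pics/s8.png"))
E
```

```text
depth -0.0582 lat 0.0019 underside 0.2743 az -266.54 lean 34.79 push-resist -0.1 fz -1.8 t 12.85 tq [-0.72 -0.06  0.01]
shift [ 0.0222 -0.0174  0.0001] turn [ 0.009  0.004 -1.846] clock 12.85 j [-0.57  0.69  0.69  1.96  0.48 -2.3 ] F [-0.4  0.1 -1.8]
shift [-0.1633  0.8536 -0.0086] turn [ 0.013 -0.006 -3.846] clock 12.85 j [-0.57  0.69  0.69  1.96  0.48 -2.3 ] F [-0.4  0.1 -1.8]
('R,L mm over nominal', array([4.78, 0.71]), 29)
```

Call:
{"api": "step_arm", "payload": {"targets": "-1 -0.02 0.1 0 0 0 -0.5; -1 -0.02 0.1 0 0 0 -0.5; -1 -0.02 0.1 0 0 0 -0.5; -1 -0.041 0.213 0 0 0 -0.96; -1 -0.041 0.213 0 0 0 -0.96; -1 -0.041 0.213 0 0 0 -0.96; -1 -0.041 0.213 0 0 0 -0.96"}}

```text
clock: 13.48
eef_pos: [0.5238, -0.0795, 0.2847]
tool_rot: [-0.404, 0.864, 0.128, 0.272]
ft_force: [-1.1, -0.1, 0.3]
grip_width: 0.029
grasp_force: 60.6
```

Call:
{"api": "step_arm", "payload": {"targets": "-1 -0.02 0.1 0 0 0 -0.5; -1 -0.02 0.1 0 0 0 -0.5; -1 -0.02 0.1 0 0 0 -0.5; -1 -0.041 0.213 0 0 0 -0.96; -1 -0.041 0.213 0 0 0 -0.96; -1 -0.041 0.213 0 0 0 -0.96; -1 -0.041 0.213 0 0 0 -0.96"}}

```text
clock: 14.07
eef_pos: [0.5039, 0.026, 0.2843]
tool_rot: [-0.057, 0.952, 0.018, 0.3]
ft_force: [-0.3, 0.1, -1.8]
grip_width: 0.029
grasp_force: 60.6
```

Call:
{"api": "step_arm", "payload": {"targets": "-1 -0.02 0.1 0 0 0 -0.5; -1 -0.02 0.1 0 0 0 -0.5; -1 -0.02 0.1 0 0 0 -0.5; -1 -0.041 0.213 0 0 0 -0.96; -1 -0.041 0.213 0 0 0 -0.96; -1 -0.041 0.213 0 0 0 -0.96; -1 -0.041 0.213 0 0 0 -0.96"}}

```text
clock: 14.65
eef_pos: [0.4842, 0.1333, 0.2848]
tool_rot: [0.295, 0.907, -0.093, 0.286]
ft_force: [1.2, -0.5, 0.4]
grip_width: 0.0289
grasp_force: 60.6
```

Call:
{"api": "step_arm", "payload": {"targets": "-1 -0.02 0.1 0 0 0 -0.5; -1 -0.02 0.1 0 0 0 -0.5; -1 -0.02 0.1 0 0 0 -0.5; -1 -0.041 0.213 0 0 0 -0.96; -1 -0.041 0.213 0 0 0 -0.96; -1 -0.041 0.213 0 0 0 -0.96; -1 -0.041 0.213 0 0 0 -0.96; -1 -0.041 0.213 0 0 0 -0.96"}}

```text
clock: 15.32
eef_pos: [0.4656, 0.2385, 0.2828]
tool_rot: [0.608, 0.734, -0.194, 0.231]
ft_force: [-1.5, -0.2, -1.7]
grip_width: 0.0294
grasp_force: 60.6
```

```bash
python3 - <<'E'
from h import *
depth(1); side(1,-.06,.083); side(1,-.01,.083)
E
```

```text
depth -0.0604 lat -0.0030 underside 0.2682 az -79.30 lean 35.14 push-resist 0.1 fz -1.7 t 15.32 tq [ 0.64  0.13 -0.01]
shift [ 6.100e-03  3.000e-04 -3.705e-01] turn [ 0.004 -0.004 -0.007] clock 15.3167 j [ 0.76  0.52  0.39  1.81 -0.5   2.24] F [-1.5 -0.2 -1.7]
shift [ 0.0242 -0.098  -0.3705] turn [ 0.004 -0.004 -0.007] clock 15.3167 j [ 0.76  0.52  0.39  1.81 -0.5   2.24] F [-1.5 -0.2 -1.7]
```

Call:
{"api": "step_arm", "payload": {"targets": "-1 0.006 0 -0.08 0 0 0; -1 0.006 0 -0.16 0 0 0; -1 0.006 0 -0.24 0 0 0; -1 0.006 0 -0.32 0 0 0; -1 0.006 0 -0.37 0 0 0; -1 0.012 -0.04 -0.37 0 0 0; -1 0.022 -0.09 -0.37 0 0 0; -1 0.022 -0.09 -0.37 0 0 0; -1 0.022 -0.09 -0.37 0 0 0"}}

```text
clock: 16.07
eef_pos: [0.4752, 0.1912, 0.1003]
tool_rot: [0.608, 0.734, -0.192, 0.231]
ft_force: [0.2, 1.1, -0.9]
grip_width: 0.0294
grasp_force: 60.5
```

```bash
python3 - <<'E'
from h import *
depth(1); side(1,.016,.0812)
E
```

```text
depth -0.0121 lat -0.0021 underside 0.0857 az -79.28 lean 35.01 push-resist 1.0 fz -0.9 t 16.07 tq [ 0.7   0.09 -0.05]
shift [ 0.0142 -0.0545 -0.009 ] turn [ 0.    -0.001 -0.007] clock 16.0667 j [ 0.69  0.58  0.01  1.32 -0.53  2.16] F [ 0.2  1.1 -0.9]
```

Call:
{"api": "step_arm", "payload": {"targets": "-1 0 0 -0.009 0 0 0; -1 0 0 -0.009 0 0 0; -1 0.004 -0.02 -0.009 0 0 0; -1 0.008 -0.04 -0.009 0 0 0; -1 0.012 -0.054 -0.009 0 0 0; -1 0.012 -0.064 -0.009 0 0 0; -1 0.012 -0.064 -0.009 0 0 0"}}

```text
clock: 16.65
eef_pos: [0.4818, 0.1592, 0.0957]
tool_rot: [0.609, 0.734, -0.192, 0.232]
ft_force: [0.4, -0.2, -0.4]
grip_width: 0.0294
grasp_force: 60.5
```

```bash
python3 - <<'E'
from h import *
depth(1); side(1,.037,.0807)
E
```

```text
depth 0.0205 lat -0.0015 underside 0.0811 az -79.38 lean 35.02 push-resist -0.3 fz -0.4 t 16.65 tq [ 0.65  0.2  -0.01]
shift [ 0.0087 -0.0319 -0.0007] turn [ 0.     0.001 -0.005] clock 16.65 j [ 0.63  0.56 -0.05  1.26 -0.54  2.1 ] F [ 0.4 -0.2 -0.4]
```

Call:
{"api": "step_arm", "payload": {"targets": "-1 0.001 -0.007 0 0 0 0; -1 0.002 -0.013 0 0 0 0; -1 0.004 -0.019 0 0 0 0; -1 0.005 -0.025 0 0 0 0; -1 0.006 -0.032 0 0 0 0; -1 0.008 -0.039 0 0 0 0; -1 0.008 -0.039 0 0 0 0; -1 0.008 -0.039 0 0 0 0"}}

```text
clock: 17.32
eef_pos: [0.4864, 0.1438, 0.0951]
tool_rot: [0.609, 0.735, -0.189, 0.231]
ft_force: [-0.2, 7.4, -2.6]
grip_width: 0.0288
grasp_force: 60.6
```

```bash
python3 - <<'E'
from h import *
depth(1)
cv2.imwrite("pics/s9.png",bot.camera("scene")[:,:,::-1]); print(edge("pics/s9.png"))
E
```

```text
depth 0.0367 lat 0.0002 underside 0.0806 az -79.24 lean 34.71 push-resist 7.3 fz -2.6 t 17.32 tq [2.15 0.34 0.15]
('R,L mm over nominal', array([4.18, 4.96]), 28)
```

Left is up about 8.9 mm and right about 9.5 mm, with the wedge loaded. I hold with a slight extra push, then withdraw.

Call:
{"api": "step_arm", "payload": {"targets": "-1 0 -0.003 0 0 0 0; -1 0 -0.003 0 0 0 0; -1 0 -0.003 0 0 0 0; -1 0 -0.003 0 0 0 0; -1 0 -0.003 0 0 0 0"}}

```text
clock: 17.78
eef_pos: [0.4865, 0.1426, 0.095]
tool_rot: [0.609, 0.735, -0.189, 0.231]
ft_force: [-0.1, 8.2, -1.7]
grip_width: 0.0291
grasp_force: 60.9
```

Call:
{"api": "step_arm", "payload": {"targets": "-1 -0.012 0.065 0.002 0 0 0; -1 -0.024 0.13 0.002 0 0 0; -1 -0.035 0.19 0.002 0 0 0; -1 -0.035 0.196 0.03 0 0 0; -1 -0.035 0.196 0.11 0 0 0; -1 -0.035 0.196 0.19 0 0 0; -1 -0.035 0.196 0.27 0 0 0; -1 -0.035 0.196 0.35 0 0 0; -1 -0.035 0.196 0.38 0 0 0; -1 -0.035 0.196 0.38 0 0 0.15"}}

```text
clock: 18.62
eef_pos: [0.4715, 0.2389, 0.2897]
tool_rot: [0.565, 0.769, -0.174, 0.244]
ft_force: [-0.1, 0.5, -1.0]
grip_width: 0.0293
grasp_force: 60.9
```

```bash
python3 - <<'E'
from h import *
depth(1)
cv2.imwrite("pics/s10.png",bot.camera("scene")[:,:,::-1]); print(edge("pics/s10.png"))
# board: centre & yaw from top0/scene0 measurements; height by triangulating corners
t=[(394.0,213.5),(435.2,209.5),(441.3,272.2),(400.1,276.2)]
s=[(187.2,225.1),(152.3,219.9),(158.9,175.2),(193.8,180.4)]
for a,b in zip(t,s): p,e=tri(ray("top",a),ray("scene",b)); print(p.round(3),round(e,3))
p,e=tri(ray("top",(417.65,242.84)),ray("scene",(173.05,200.16))); print("c",p.round(4),e)
E
```

```text
depth -0.0595 lat 0.0014 underside 0.2751 az -72.49 lean 34.90 push-resist 0.5 fz -1.0 t 18.62 tq [0.65 0.19 0.  ]
('R,L mm over nominal', array([4.18, 5.87]), 31)
[ 0.544 -0.297 -0.022] 0.002
[ 0.554 -0.405  0.014] 0.001
[ 0.377 -0.415  0.043] 0.009
[ 0.361 -0.306  0.005] 0.001
c [ 0.4579 -0.3586  0.0046] 0.003102246352629354
```

```bash
python3 - <<'E'
from h import *
a=np.radians(5.4);H=np.array([np.cos(a),np.sin(a)]); g=np.array([.458,-.355])-.0328*H; print(g)
go([*g,.27],5.4,35)
E
```

```text
[ 0.42534557 -0.35808675]
shift [-0.0648 -1.1902 -0.066 ] turn [-5.00e-03  1.00e-03  1.72e+00] clock 18.6667 j [ 0.77  0.46  0.31  1.72 -0.54  2.11] F [-3.4 -1.8 -1.7]
```

Call:
{"api": "step_arm", "payload": {"targets": "-1 0 -0.08 0 0 0 0.15; -1 0 -0.16 0 0 0 0.3; -1 0 -0.24 0 0 0 0.45; -1 0 -0.32 0 0 0 0.6; -1 -0.01 -0.4 0 0 0 0.75; -1 -0.02 -0.48 0 0 0 0.86; -1 -0.03 -0.56 0 0 0 0.86; -1 -0.03 -0.6 0 0 0 0.86; -1 -0.03 -0.6 0 0 0 0.86"}}

```text
clock: 19.42
eef_pos: [0.4509, -0.0648, 0.2848]
tool_rot: [0.278, 0.912, -0.088, 0.288]
ft_force: [0.2, 0.0, -1.1]
grip_width: 0.0293
grasp_force: 60.6
```

Call:
{"api": "step_arm", "payload": {"targets": "-1 0 -0.08 0 0 0 0.15; -1 0 -0.16 0 0 0 0.3; -1 0 -0.24 0 0 0 0.45; -1 0 -0.32 0 0 0 0.6; -1 -0.01 -0.4 0 0 0 0.75; -1 -0.02 -0.48 0 0 0 0.86; -1 -0.03 -0.56 -0.06 0 0 0.86; -1 -0.035 -0.59 -0.1 0 0 0.86; -1 -0.035 -0.59 -0.18 0 0 0.86; -1 -0.035 -0.59 -0.2 0 0 0.86"}}

```text
clock: 20.25
eef_pos: [0.4361, -0.3548, 0.1953]
tool_rot: [-0.038, 0.953, 0.012, 0.301]
ft_force: [1.4, 0.1, -0.6]
grip_width: 0.0291
grasp_force: 60.6
```

```bash
python3 - <<'E'
from h import *
print(where())
go([.4253,-.3581,.0122+HZ+.002],5.4,35)
c=bot.camera("wrist")[:,:,::-1]; cv2.imwrite("pics/w6.png",c)
E
```

```text
(array([ 0.42535987, -0.35561447,  0.21065255]), np.float64(4.56072256965308), np.float64(35.036038616691904))
shift [-2.000e-04 -4.600e-03 -3.331e-01] turn [0.001 0.001 0.019] clock 20.25 j [-0.95  0.15 -0.37  0.7   0.51 -0.94] F [ 1.4  0.1 -0.6]
```

View pics/w6.png

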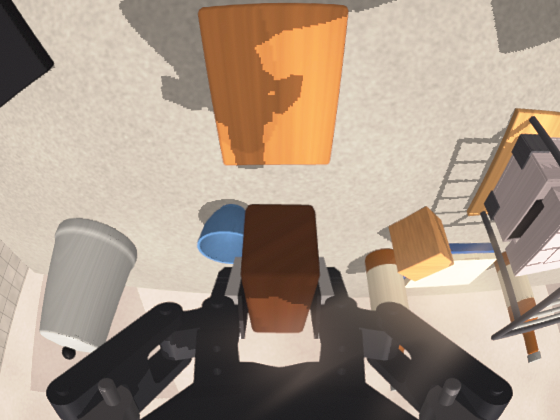

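The board lies straight ahead, its corners spanning (200–348, 8) to (223–331, 164) and aligned with the wedge. I lower the wedge.

Call:
{"api": "step_arm", "payload": {"targets": "-1 0 -0.005 -0.08 0 0 0.019; -1 0 -0.005 -0.16 0 0 0.019; -1 0 -0.005 -0.24 0 0 0.019; -1 0 -0.005 -0.29 0 0 0.019; -1 0 -0.005 -0.315 0 0 0.019; -1 0 -0.005 -0.325 0 0 0.019; -1 0 -0.005 -0.325 0 0 0.019; -1 0 -0.005 -0.325 0 0 0.019"}}

```text
clock: 20.97
eef_pos: [0.4369, -0.3531, 0.0332]
tool_rot: [-0.047, 0.953, 0.016, 0.3]
ft_force: [0.1, -0.9, -0.3]
grip_width: 0.0288
grasp_force: 60.8
```

```bash
python3 - <<'E'
from h import *
print(where(),where()[0][2]-HZ); go([.4253,-.3581,.0120+HZ],5.4,35)
E
```

```text
(array([ 0.42627046, -0.35413904,  0.04852078]), np.float64(5.67988386631545), np.float64(34.99617954778092)) 0.018620782761448285
shift [-0.0019 -0.0081 -0.0132] turn [-0.002 -0.    -0.006] clock 20.9667 j [-0.95  0.4  -0.56  0.27  0.52 -0.96] F [ 0.1 -0.9 -0.3]
```

Call:
{"api": "step_arm", "payload": {"targets": "-1 0 0 -0.006 0 0 0; -1 0 0 -0.01 0 0 0; -1 0 0 -0.0125 0 0 0; -1 0 0 -0.0135 0 0 0; -1 0 0 -0.0135 0 0 0; -1 0 0 -0.0135 0 0 0"}}

```text
clock: 21.47
eef_pos: [0.4369, -0.3529, 0.0266]
tool_rot: [-0.047, 0.952, 0.015, 0.301]
ft_force: [-1.0, 0.4, 0.3]
grip_width: 0.0291
grasp_force: 60.9
```

```bash
python3 - <<'E'
from h import *
print(where(),where()[0][2]-HZ,bot.get_obs()["ft_force"].round(1))
E
```

```text
(array([ 0.42621867, -0.35397205,  0.04186446]), np.float64(5.711968753720967), np.float64(35.0280655903434)) 0.011964456170988996 [-1.   0.4  0.3]
```

Call:
{"api": "step_arm", "payload": {"targets": "-1 0 0 -0.001 0 0 0; 1 0 0 0 0 0 0; 1 0 0 0 0 0 0; 1 0 0 0 0 0 0; 1 0 0 0 0 0 0; 1 0 0 0 0 0 0; 1 0 0 0 0 0 0; 1 -0.03 -0.003 0.04 0 0 0; 1 -0.07 -0.006 0.1 0 0 0; 1 -0.115 -0.011 0.164 0 0 0"}}

```text
clock: 22.3
eef_pos: [0.3784, -0.3566, 0.1075]
tool_rot: [-0.048, 0.953, 0.017, 0.3]
ft_force: [-0.5, -1.1, 0.5]
grip_width: 0.0854
grasp_force: 0.0
```

Call:
{"api": "step_arm", "payload": {"targets": "1 -0.05 0 0.1 0 0 0; 1 -0.05 0 0.1 0 0 0; 1 -0.05 0 0.1 0 0 0; 1 -0.05 0 0.1 0 0 0"}}

```text
clock: 22.63
eef_pos: [0.3542, -0.3592, 0.1592]
tool_rot: [-0.047, 0.952, 0.014, 0.301]
ft_force: [-0.2, 0.5, -0.1]
grip_width: 0.0858
grasp_force: 0.0
```

```bash
python3 - <<'E'
from h import *
s=bot.camera("scene")[:,:,::-1];t=bot.camera("top")[:,:,::-1];w=bot.camera("wrist")[:,:,::-1]
cv2.imwrite("pics/s11.png",s);print(edge("pics/s11.png"),bot.get_obs()["clock"])
c=np.zeros((600,800,3),np.uint8); c[:300,:400]=cv2.resize(s,(400,300));c[:300,400:]=cv2.resize(t,(400,300));c[300:,:400]=cv2.resize(w,(400,300)); c[300:,400:]=cv2.resize(s[165:240,130:230],(400,300)); cv2.imwrite("pics/c11.png",c)
a=cv2.imread("pics/top0.png")
d=cv2.absdiff(a,t).max(2)
for n,(x,y,r) in dict(jar=(149,166,16),mug=(219,192,20),tea=(343,169,16),bowl=(437,173,18),ba=(239,125,16),bb=(352,128,16),books=(296,131,30)).items(): print(n,round(d[y-r:y+r,x-r:x+r].mean(),1))
E
```

```text
('R,L mm over nominal', array([4.14, 6.06]), 34) 22.7833
jar 3.3
mug 3.5
tea 3.5
bowl 2.8
ba 2.7
bb 2.8
books 4.2
```

View pics/c11.png

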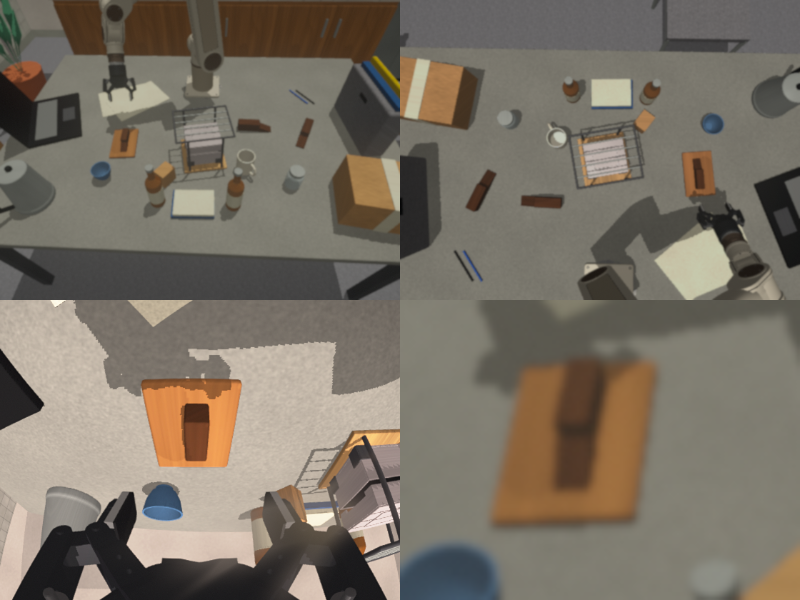

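The wedge lies flat in the middle of the board (crop (580,425)), the bystanders haven't moved, and the lid stands about 9 to 10 mm up on both sides. I hand in.

```bash
python3 -c "
from workcell import bot
print(bot.job_done())"
```

```text
the job is handed in; nothing more can be done
None
```

I pried the lid up evenly, about 9–10 mm on both sides by camera estimate, laid the wedge flat on the middle of the board with no bystander seen to move, and handed the job in at about 23 s; no verdict came back.

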